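Collect the colour-coded wax moulds into the caddy

ROBOT

A 7-joint arm with a two-finger parallel gripper is mounted at the origin on the work surface. World frame = base frame: x ahead of the robot, y to its left, z up, the work surface at z = 0. Lengths are in m, angles in rad, forces in N, time in s.
With the tool pointing down it reaches from about 0.4 to 0.85 m from the base axis. Payload 4.5 kg.
Tool frame: the origin (TCP) lies midway between the tips of the shut fingers; the grasp point (between the pads) lies 19 mm behind it (r.hold_point_z is the distance from the TCP to the grasp point, in m); z points along the fingers, y is the direction in which the jaws open and shut (so a half turn about z gives the same grasp; the last joint's range is limited). The gripper opens to 88 mm and grips with 3 to 60 N. Pads are 18 mm wide; open, the fingers measure 123 mm over their backs; the gripper's body (75 mm by 187 mm) begins 45 mm behind the grasp point.
Start: joints at [1.257, 0.689, -0.195, 1.565, 0.157, 0.902, -0.215], TCP at [0.213, -0.588, 0.239] pointing down, gripper open.
Joint ranges: [-3.01, 3.01], [-0.46, 2.08], [-1.47, 1.51], [0.13, 2.56], [-1, 4.14], [0.04, 2.09], [-2.66, 2.66]. Speed limits (rad/s): [2.57, 2.57, 3.14, 3.14, 3.14, 3.14, 3.14].

INTERFACE

Orientations are given as a unit quaternion [x, y, z, w].
In Python, from plant import r gives the robot as it stands. The module is installed in compiled form; this text tells all that it offers.
- The arm moves only by the tool move_arm, never from a script. Its arguments are lists of equal length, an entry for each row: "turn": the turn, a rotation vector about the tool's x, y, z in units of 2 pi rad (1.0 is 2 pi rad), a list of three; "dp": the shift along the tool's x, y, z in units of 2.5 cm (1.0 is 2.5 cm), a list of three; "jaw": the closure, from -1 (fully open) to 1 (shut), so that 0 is half open. In form: {"turn": [[wx, wy, wz], ...], "dp": [[x, y, z], ...], "jaw": [jaw, ...]}. A call has 1 to 10 rows; each row shifts and turns the commanded pose from where the row before left it, along the tool's axes as they then stand; what a row does not reach is not made up. A row lasts 1/12 s, in which the tool goes at most 41.7 mm and 7.16 degrees, less where a joint would pass 70% of its speed; a pose out of reach is approached as far as the arm can. A call with a number of a shift or a turn outside -1 to 1 is refused whole. A call with a gripper value outside its range is refused whole. The fingers move at their own pace and stop on an object; "newtons" is the grip in N (left out, the last holds). Time passes only in rows, so rows that do not move let the fingers close. It gives the time, the measured TCP pose, the force and the opening at its end, in the units of the state.
- r.get_state(): the state, without advancing time (a new reading comes with each control period).
- r.snapshot(name): name is "scene" or "top" or "wrist"; returns a dict with "frame" (480x640x3 uint8, blue, green, red), "mtx" (3x3 intrinsics, pixels), "origin" and "orientation" of the camera in the world; the wrist camera has in their place "tool_from_camera" (4x4, takes a point from camera to tool coordinates, whose origin is the TCP and whose axes are the flange's). Camera axes: x right, y up, looking along -z (the intrinsics and any distortion apply to the point x, -y, -z); pixel columns grow to the right and rows downward; lengths in m; the calibration is good to about 2 mm. A picture is of the moment at which its call begins: read the wrist's pose just before it. There is no depth.
- r.finish_job(): hands the job in, once; it reports no verdict.
The state is a dict: "clock": time; "q": joint angles; "qd": joint speeds; "joint_torque": joint torques, N m; "tool_pos": TCP position; "eef_rot": TCP orientation; "contact_force": force on the tool from outside, world axes, zero at the start; "moment": the same for the moment, N m; "opening": opening from 0.0 (shut) to 1.0 (fully open).
Only numpy, scipy, OpenCV 4.12 (cv2) and the standard library are available. Lean on these libraries where they do the work, as an engineer would, in place of code of your own. Each camera call takes 0.05 s, during which the arm holds its last target.

TASK

Gather the three wax moulds with red, green and white ends into the blue caddy, each lying flat, right way up, in the compartment whose floor pad has its colour. The red one is still held in the fixture: first flip the toggle clamp arm up and past upright so that it stays open, then lift the mould out; leave the clamp open. The black-ended mould and the plain yellow blank do not belong: leave them where they lie, undisturbed.

Things in the scene. Friction and masses are not known exactly. Their poses are not given: they have to be found in the camera images.
- mould_red: Block 40 x 52 x 34 mm (x, y, z), 65 to 110 g; origin at the centre of its underside, z up, y along its length. Yellow with a red band at each end. Starts flat on the aluminium fixture's 6 mm plate, under the clamp arm, its length along the arm; a 4 mm high stop stands off each end, its long sides are free. It cannot be lifted until the arm is open.
- mould_green: Block 40 x 52 x 34 mm (x, y, z), 65 to 110 g, flat sides; origin at the centre of its underside, z up, y along the 52 mm length. Yellow with a green band at each end and a steel disc in the middle of the top; loose on the table.
- mould_white: Block 40 x 52 x 34 mm (x, y, z), 65 to 110 g, flat sides; origin at the centre of its underside, z up, y along the 52 mm length. Yellow with a white band at each end and a steel disc in the middle of the top; loose on the table.
- mould_black: Block 40 x 52 x 34 mm (x, y, z), 65 to 110 g, flat sides; origin at the centre of its underside, z up, y along the 52 mm length. Look-alike: yellow with a black band at each end and a steel disc in the middle of the top; loose on the table, to be left alone.
- blank_yellow: Block 40 x 52 x 34 mm (x, y, z), 65 to 110 g, flat sides; origin at the centre of its underside, z up, y along the 52 mm length. Look-alike: yellow all over, no bands and no disc; loose on the table, to be left alone.
- pad_red: Fixed red pad, 60 x 66 x 2 mm (x, y, z), the floor of one compartment of the low blue caddy; origin at its underside's centre, 4 mm above the table (top at 6 mm). Compartment: centred on the pad, 62 (x) by 68 mm (y) inside, walls 4 mm thick, tops 10 mm above the table. Three lie in a row along y, 72 mm apart, colour order varies. A block goes in with its length along y.
- pad_green: Fixed green pad, 60 x 66 x 2 mm (x, y, z), the floor of one compartment of the low blue caddy; origin at its underside's centre, 4 mm above the table (top at 6 mm). Compartment: centred on the pad, 62 (x) by 68 mm (y) inside, walls 4 mm thick, tops 10 mm above the table. Three lie in a row along y, 72 mm apart, colour order varies. A block goes in with its length along y.
- pad_white: Fixed white pad, 60 x 66 x 2 mm (x, y, z), the floor of one compartment of the low blue caddy; origin at its underside's centre, 4 mm above the table (top at 6 mm). Compartment: centred on the pad, 62 (x) by 68 mm (y) inside, walls 4 mm thick, tops 10 mm above the table. Three lie in a row along y, 72 mm apart, colour order varies. A block goes in with its length along y.
- clamp (a joint): Clamp arm angle, rad: 0 = down, level, over the red mould (stop); 1.57 = upright; 2.0 = fully open (stop), leaning away from the mould. Moves freely (150 g): let go below upright it falls shut, past upright it falls open and stays. Steel arm 12 mm wide, 9 mm thick; a red round handle bar, diameter 12 mm, parallel to the hinge, sticks out sideways at its free end.
- clamp_hinge (a point): Point on the arm's hinge axis, 58 mm above the table, fixed to the fixture. x: level, along the closed arm from the hinge over the mould's centre (at 70 mm) to the handle; y: hinge axis; z: up. At clamp angle q the handle bar's axis is at x = 130 cos q, z = 130 sin q mm; grip it between y = -10 and -60 mm. Hinge cheeks: 26 mm long (x), top 70 mm above table.
There are look-alikes about, which are no part of the job. Leave any purple look-alike of the mould_green alone. Of the things that look like the pad_red, the middle-sized one is meant.

How it is judged:
By the outcome, as a careful person would: the job done as asked, in the order asked, and still so for the second after the job is handed in, with the robot touching nothing.
It also fails if it takes over 106 s, if anything falls off the work surface, if the arm or the gripper's body presses on something with over 40 N, if the wrist force passes 120 N, or if a joint passes its speed limit or range.

## Working session

There is one attempt and no reset: what is moved stays moved. The work goes in short steps, Python scripts to look and compute and a tool call to move; the robot and the scene stay as the last step left them, time stands still between calls to the robot, and variables do not carry over. Pictures are saved under pics/ and viewed, and the job is handed in when it is done.

Besides the shell and the picture viewer there is one more tool, called after ">>>" as name(argument=value, ...) on one line, values as JSON. move_arm: Moves the arm, as the interface text tells. Shifts and turns lie within -1 to 1; 1 stands for 2.5 cm of shift or 2 pi rad of turn. Its arguments: {"type":"object","properties":{"turn":{"type":"array","items":{"type":"array","items":{"type":"number","minimum":-1,"maximum":1}}},"dp":{"type":"array","items":{"type":"array","items":{"type":"number","minimum":-1,"maximum":1}}},"jaw":{"type":"array","items":{"type":"number"}},"newtons":{"type":"number"}},"required":["turn","dp","jaw"]}

```bash
mkdir -p pics
cat > h.py <<'E'
import numpy as np, cv2, json
from plant import r
from scipy.spatial.transform import Rotation as R
def snap(n,f):
    s=r.get_state(); d=r.snapshot(n); cv2.imwrite('pics/'+f+'.png',d['frame'])
    np.savez('pics/'+f+'.npz',mtx=d['mtx'],pos=s['tool_pos'],rot=s['eef_rot'],**{k:np.array(d[k]) for k in d if k in('origin','orientation','tool_from_camera')})
    return d
def cam(f):
    z=np.load('pics/'+f+'.npz')
    if 'origin' in z:
        o=z['orientation']; Rm=R.from_quat(o).as_matrix() if o.size==4 else o
        return z['mtx'],Rm,z['origin']
    T=z['tool_from_camera'];Rt=R.from_quat(z['rot']).as_matrix()
    return z['mtx'],Rt@T[:3,:3],Rt@T[:3,3]+z['pos']
def px2w(f,u,v,zp):
    K,Rm,o=cam(f); d=np.linalg.inv(K)@np.array([u,v,1.]); d=Rm@np.array([d[0],-d[1],-d[2]])
    return o+d*(zp-o[2])/d[2]
def w2px(f,p):
    K,Rm,o=cam(f); c=Rm.T@(np.array(p)-o); c=K@np.array([c[0],-c[1],-c[2]]); return c[:2]/c[2]
E
python3 - <<'E'
from h import *
s=r.get_state()
for k in s: print(k,np.round(s[k],4))
for n in('scene','top','wrist'):
    d=snap(n,n+'0'); print(n,[(k,np.round(d[k],3).tolist()) for k in d if k!='frame'])
print(r.hold_point_z)
E
```

```text
clock 0.0
q [ 1.2568  0.69   -0.1945  1.5663  0.1573  0.9025 -0.2151]
qd [ 0.0011  0.0009 -0.0003  0.0002 -0.0009 -0.001  -0.0009]
joint_torque [ 3.00000e-04 -5.27555e+01 -1.26710e+00 -1.53427e+01 -5.27000e-02
  6.50000e-03  2.00000e-04]
tool_pos [ 0.2127 -0.587   0.2379]
eef_rot [ 9.849e-01  1.730e-01 -2.000e-04 -9.000e-04]
contact_force [0.6115 0.6173 0.1301]
moment [ 0.0439 -0.0227  0.0275]
opening 0.9983
scene [('mtx', [[458.236, 0.0, 316.24], [0.0, 458.236, 238.765], [0.0, 0.0, 1.0]]), ('origin', [1.121, -0.187, 0.619]), ('orientation', [0.333, 0.233, 0.505, 0.762])]
top [('mtx', [[440.321, 0.0, 323.496], [0.0, 440.321, 234.77], [0.0, 0.0, 1.0]]), ('origin', [0.389, 0.064, 1.035]), ('orientation', [-0.059, 0.078, 0.707, -0.7])]
wrist [('mtx', [[402.247, 0.0, 324.506], [0.0, 402.247, 235.054], [0.0, 0.0, 1.0]]), ('tool_from_camera', [[-0.001, 0.967, 0.255, 0.066], [1.0, 0.001, -0.001, 0.001], [-0.001, 0.255, -0.967, -0.146], [0.0, 0.0, 0.0, 1.0]])]
0.0187
```

View pics/scene0.png

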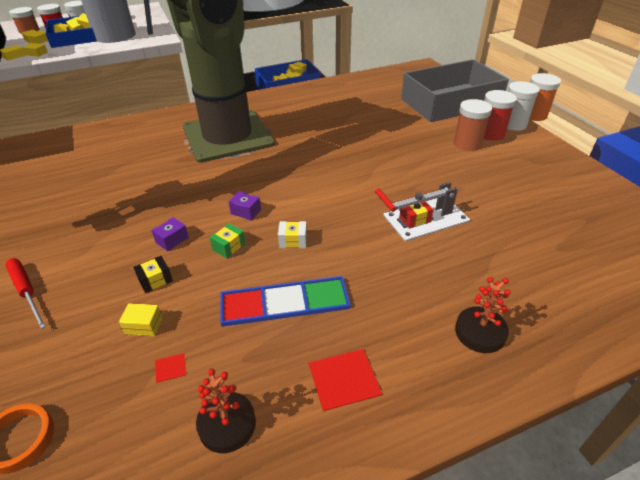

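View pics/top0.png

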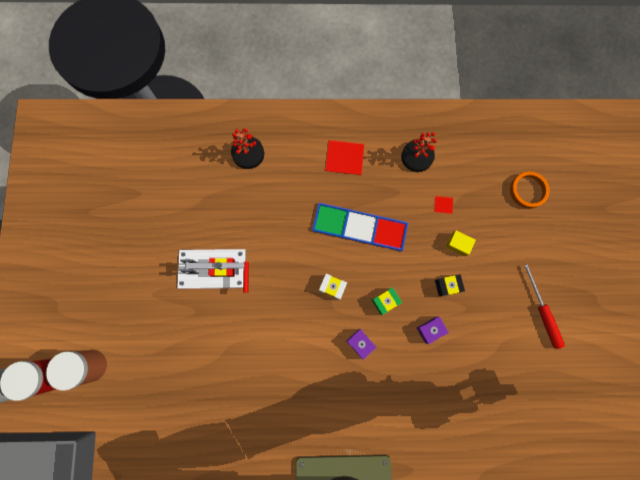

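View pics/wrist0.png

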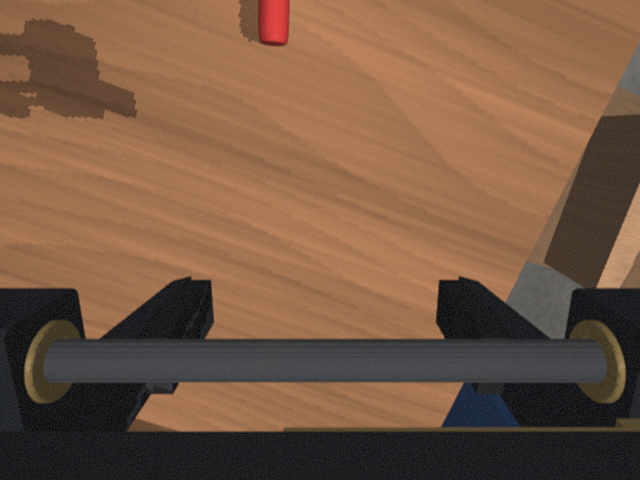

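Run:
```python
from h import *
im=cv2.imread('pics/top0.png')
cv2.imwrite('pics/t_a.png',cv2.resize(im[190:360,300:500],None,fx=4,fy=4,interpolation=cv2.INTER_CUBIC)[:600,:800])
cv2.imwrite('pics/t_b.png',cv2.resize(im[235:305,160:270],None,fx=7,fy=7,interpolation=cv2.INTER_CUBIC))
s=cv2.imread('pics/scene0.png')
cv2.imwrite('pics/s_b.png',cv2.resize(s[170:250,365:480],None,fx=6,fy=6,interpolation=cv2.INTER_CUBIC))
```

```text
(no output)
```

View pics/t_a.png

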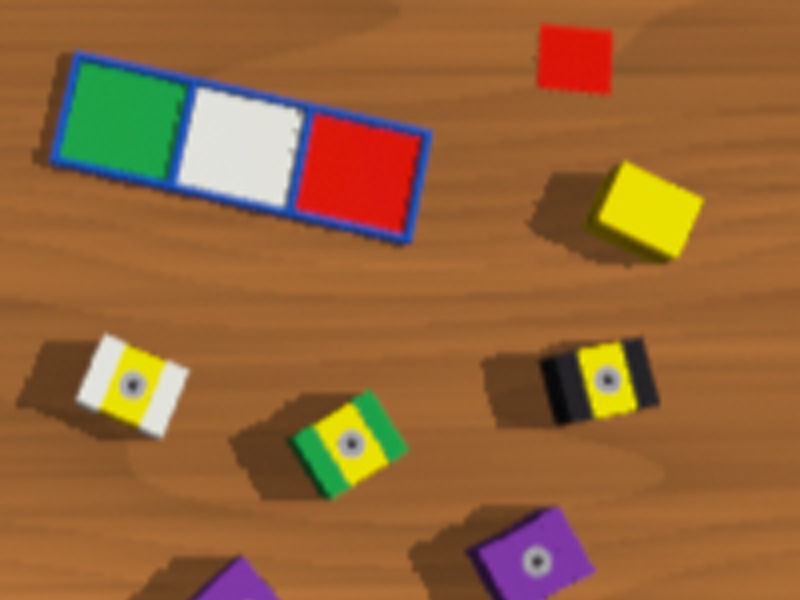

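View pics/t_b.png

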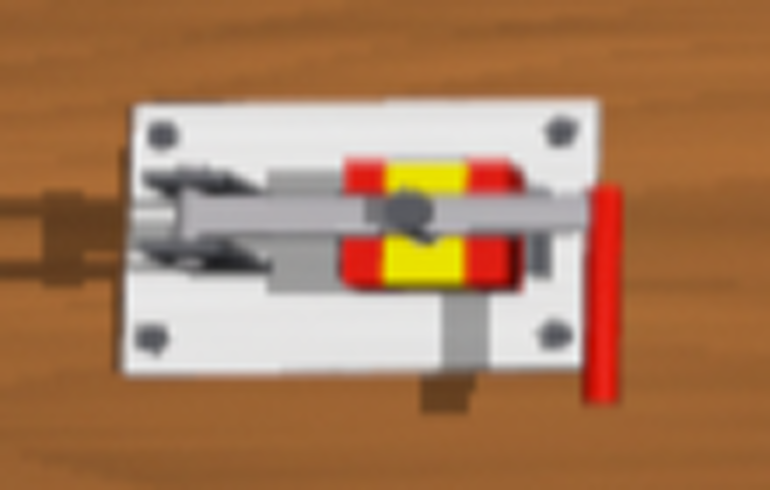

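View pics/s_b.png

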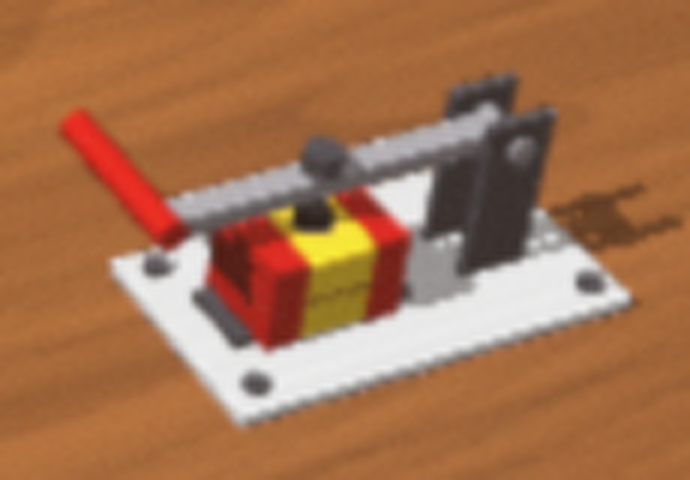

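Run:
```python
from h import *
def b(u,v): return 160+u/7-.43,235+v/7-.43
def a(u,v): return 300+u/4-.375,190+v/4-.375
def P(n,uv,z): print(n,np.round(px2w('top0',*uv,z),4)*1000)
P('bar in',b(606,187),.060);P('bar out',b(602,402),.060)
P('arm hinge end',b(183,215),.062);P('arm handle end',b(588,215),.062)
for n,u,v in(('pl',132,103),('pl',599,98),('pl',584,372),('pl',122,375)): P(n,b(u,v),.006)
print('caddy corners z=10mm')
c=[(75,52),(431,131),(411,243),(51,162)]
for u in c: P('c',a(*u),.010)
for n,q in dict(green=[(78,62),(186,87),(170,182),(62,158)],white=[(195,87),(302,110),(286,207),(179,183)],red=[(314,114),(421,138),(406,235),(297,209)]).items():
    w=np.array([px2w('top0',*a(*u),.006) for u in q]); print(n,np.round(w.mean(0)*1000,1))
for n,q in dict(white=[(106,335),(189,370),(163,437),(77,402)],green=[(371,391),(407,447),(331,498),(292,440)],black=[(642,338),(660,405),(562,424),(543,358)],yel=[(626,161),(703,201),(677,260),(597,206)]).items():
    w=np.array([px2w('top0',*a(*u),.034) for u in q]); print(n,np.round(w*1000,0).tolist(),np.round(w.mean(0)*1000,1))
for n,u in dict(white=(132,385),green=(351,443),black=(607,380)).items(): P('disc '+n,a(*u),.034)
```

```text
bar in [522.1 209.3  60. ]
bar out [454.3 209.2  60. ]
arm hinge end [514.2 341.6  62. ]
arm handle end [513.  214.5  62. ]
pl [559.4 376.4   6. ]
pl [559.8 220.4   6. ]
pl [467.9 223.4   6. ]
pl [468.6 375.1   6. ]
caddy corners z=10mm
c [669.7  46.5  10. ]
c [ 619.4 -166.5   10. ]
c [ 551.5 -151.2   10. ]
c [602.1  61.5  10. ]
green [627.2  17.5   6. ]
white [611.6 -52.1   6. ]
red [ 594.4 -123.     6. ]
white [[496.0, 31.0, 34.0], [476.0, -16.0, 34.0], [438.0, -0.0, 34.0], [458.0, 48.0, 34.0]] [467.2  15.7  34. ]
green [[463.0, -119.0, 34.0], [431.0, -138.0, 34.0], [403.0, -94.0, 34.0], [436.0, -73.0, 34.0]] [ 433.2 -106.2   34. ]
black [[491.0, -277.0, 34.0], [453.0, -284.0, 34.0], [443.0, -227.0, 34.0], [480.0, -219.0, 34.0]] [ 466.9 -251.8   34. ]
yel [[595.0, -275.0, 34.0], [571.0, -319.0, 34.0], [536.0, -301.0, 34.0], [569.0, -256.0, 34.0]] [ 567.8 -287.5   34. ]
disc white [467.6  16.7  34. ]
disc green [ 433.6 -106.6   34. ]
disc black [ 467.5 -254.9   34. ]
```

Candidates:
- **Green mould:** green-banded block at top px (388,301). The purple look-alikes at (362,344) and (434,330), black at (450,285) and plain yellow at (462,243) are all left alone.
- **White mould:** (333,286).
- **Red mould:** under the clamp at (221,267).
- **Red pad:** the caddy compartment at (390,233) is the middle-sized one. The small card at (444,204) and the large card at (345,158) are decoys.

The 4x crop confirms these choices.

I'll do the clamp first: turn the tool to yaw 0, then travel.

>>> move_arm(turn=[[0,0,0.0185],[0,0,0.0185],[0,0,0.0185],[0,0,0],[0,0,0],[0,0,0],[0,0,0],[0,0,0],[0,0,0],[0,0,0]], dp=[[0,0,0],[0,0,0],[0,0,0],[1,-1,0],[1,-1,0],[1,-1,0],[1,-1,0],[1,-1,0],[1,-1,0],[1,-1,0]], jaw=[0.1,0.1,0.1,0.1,0.1,0.1,0.1,0.1,0.1,0.1], newtons=10)

```text
clock: 0.98
tool_pos: [0.3891, -0.4113, 0.2386]
eef_rot: [1.0, -0.0, -0.0, -0.0]
contact_force: [1.2, -0.3, 0.6]
opening: 0.45
```

>>> move_arm(turn=[[0,0,0],[0,0,0],[0,0,0],[0,0,0],[0,0,0],[0,0,0],[0,0,0],[0,0,0],[0,0,0],[0,0,0]], dp=[[0.3,-1,0],[0.3,-1,0],[0.3,-1,0],[0.3,-1,0],[0.3,-1,0],[0.3,-1,0],[0.3,-1,0],[0.3,-1,0],[0.3,-1,0],[0.3,-1,0]], jaw=[0.1,0.1,0.1,0.1,0.1,0.1,0.1,0.1,0.1,0.1])

```text
clock: 1.82
tool_pos: [0.4635, -0.1615, 0.2386]
eef_rot: [1.0, -0.0, -0.0, -0.0]
contact_force: [0.5, -0.5, 0.4]
opening: 0.45
```

>>> move_arm(turn=[[0,0,0],[0,0,0],[0,0,0],[0,0,0],[0,0,0],[0,0,0],[0,0,0],[0,0,0],[0,0,0],[0,0,0]], dp=[[0,-1,0],[0,-1,0],[0,-1,0],[0,-1,0],[0,-1,0],[0,-1,0],[0,-1,0],[0,-1,0],[0,-1,0],[0,-1,0]], jaw=[0.1,0.1,0.1,0.1,0.1,0.1,0.1,0.1,0.1,0.1])

```text
clock: 2.65
tool_pos: [0.4634, 0.0884, 0.2386]
eef_rot: [1.0, -0.0, -0.0, 0.0]
contact_force: [0.0, -0.0, 0.5]
opening: 0.448
```

>>> move_arm(turn=[[0,0,0],[0,0,0],[0,0,0],[0,0,0],[0,0,0],[0,0,0]], dp=[[0,-1,0],[0,-1,0],[0,-1,0],[0,-1,0],[0,-0.83,0],[0,0,0]], jaw=[0.1,0.1,0.1,0.1,0.1,0.1])

```text
clock: 3.15
tool_pos: [0.4632, 0.2136, 0.2386]
eef_rot: [1.0, 0.003, 0.0, -0.002]
contact_force: [-0.4, 0.1, -0.1]
opening: 0.446
```

Run:
```python
from h import *
snap('wrist','w1'); s=r.get_state(); print(np.round(s['tool_pos'],4),np.round(s['q'],2))
```

```text
[0.4633 0.2105 0.2385] [-0.53  0.54  0.01  1.92 -0.01  0.69 -2.07]
```

View pics/w1.png

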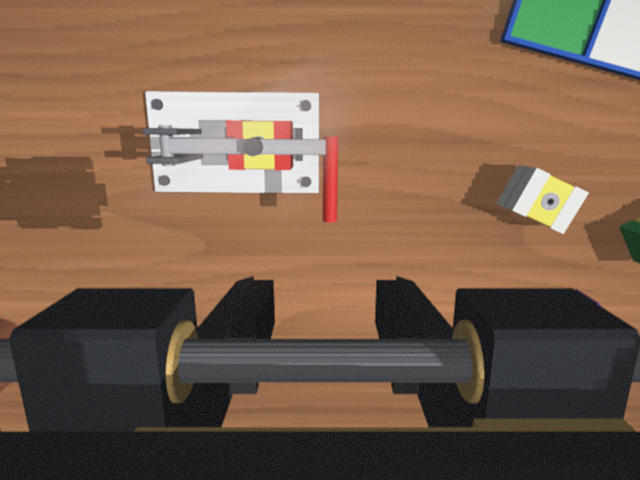

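Run:
```python
from h import *
def P(n,u,v,z): print(n,np.round(px2w('w1',u,v,z)*1000,1))
P('bar in',331,138,.060);P('bar out',331,221,.060);P('hinge px',166,146,.062);P('arm end',327,146,.062)
P('white disc',550,202,.034)
for u,v in((147,93),(319,93),(319,192),(155,192)):P('pl',u,v,.006)
for u,v in((227,122),(292,122),(292,169),(228,169)):P('m',u,v,.040)
```

```text
bar in [523.2 208.7  60. ]
bar out [456.4 208.   60. ]
hinge px [516.3 338.3  62. ]
arm end [517.1 211.8  62. ]
white disc [468.9  14.7  34. ]
pl [560.2 372.6   6. ]
pl [561.1 219.1   6. ]
pl [472.3 218.8   6. ]
pl [471.3 374.5   6. ]
m [535.1 294.5  40. ]
m [535.4 240.8  40. ]
m [497.  241.3  40. ]
m [496.6 295.8  40. ]
```

>>> move_arm(turn=[[0,0,0],[0,0,0],[0,0,0],[0,0,0],[0,0,0],[0,0,0],[0,0,0],[0,0,0],[0,0,0],[0,0,0]], dp=[[0.24,0.08,1],[0,0,1],[0,0,1],[0,0,1],[0,0,1],[0,0,1],[0,0,1],[0,0,0.6],[0,0,0.34],[0,0,0]], jaw=[0.1,0.1,0.1,0.1,0.1,0.1,0.1,0.1,0.1,0.1])

```text
clock: 4.03
tool_pos: [0.469, 0.2042, 0.0388]
eef_rot: [1.0, -0.001, -0.001, 0.001]
contact_force: [0.5, 0.6, -0.1]
opening: 0.45
```

>>> move_arm(turn=[[0,0,0],[0,0,0],[0,0,0],[0,0,0],[0,0,0],[0,0,0]], dp=[[0,0,0],[0,0,0],[0,0,0],[0,0,0],[0,0,0],[0,0,0]], jaw=[1,1,1,1,1,1], newtons=10)

```text
clock: 4.53
tool_pos: [0.4707, 0.2106, 0.0413]
eef_rot: [1.0, 0.001, 0.002, -0.003]
contact_force: [-1.1, 7.2, -0.0]
opening: 0.133
```

>>> move_arm(turn=[[0,0,0],[0,0,0],[0,0,0],[0,0,0],[0,0,0],[0,0,0],[0,0,0],[0,0,0],[0,0,0],[0,0,0]], dp=[[0,-0.03,-0.52],[0,-0.08,-0.51],[0,-0.13,-0.5],[0,-0.18,-0.49],[0,-0.23,-0.47],[0,-0.27,-0.44],[0,-0.31,-0.41],[0,-0.35,-0.38],[0,-0.39,-0.34],[0,-0.42,-0.3]], jaw=[1,1,1,1,1,1,1,1,1,1])

```text
clock: 5.37
tool_pos: [0.4704, 0.2725, 0.1494]
eef_rot: [1.0, 0.002, 0.002, -0.004]
contact_force: [4.2, 11.6, -20.1]
opening: 0.125
```

Run:
```python
from h import *
snap('scene','s2'); s=r.get_state(); print(np.round(s['tool_pos'],4),np.round(s['contact_force'],1),s['opening'])
cv2.imwrite('pics/s2c.png',cv2.resize(cv2.imread('pics/s2.png')[100:260,340:520],None,fx=4,fy=3.7))
```

```text
[0.4705 0.2747 0.1506] [  2.5   9.1 -13.7] 0.12419802972193161
```

View pics/s2c.png

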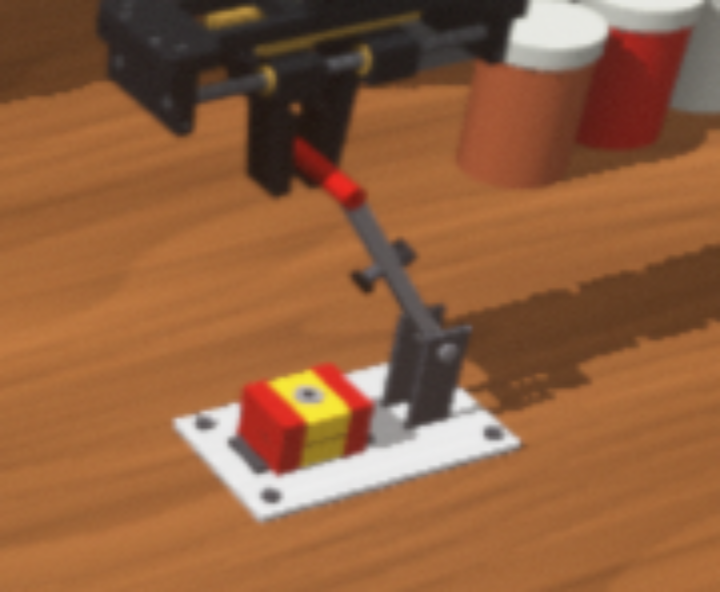

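>>> move_arm(turn=[[0,0,0],[0,0,0],[0,0,0],[0,0,0],[0,0,0],[0,0,0],[0,0,0],[0,0,0],[0,0,0],[0,0,0]], dp=[[0,-0.45,-0.14],[0,-0.47,-0.21],[0,-0.49,-0.16],[0,-0.51,-0.11],[0,-0.52,-0.06],[0,-0.52,0],[0,-0.52,0.04],[0,-0.51,0.09],[0,-0.5,0.14],[0,0,0]], jaw=[1,1,1,1,1,1,1,1,1,1], newtons=5)

```text
clock: 6.25
tool_pos: [0.4699, 0.382, 0.1586]
eef_rot: [1.0, 0.001, 0.001, -0.001]
contact_force: [1.3, 1.8, 4.5]
opening: 0.116
```

Run:
```python
from h import *
snap('scene','s3'); s=r.get_state(); print(np.round(s['tool_pos'],4),np.round(s['contact_force'],1),s['opening'],np.round(s['q'],2))
cv2.imwrite('pics/s3c.png',cv2.resize(cv2.imread('pics/s3.png')[80:260,360:540],None,fx=4,fy=3.3))
```

```text
[0.4699 0.3805 0.1591] [0.7 2.  4.6] 0.11512069173846604 [-0.79  0.76  0.05  1.71 -0.06  0.67 -2.27]
```

View pics/s3c.png

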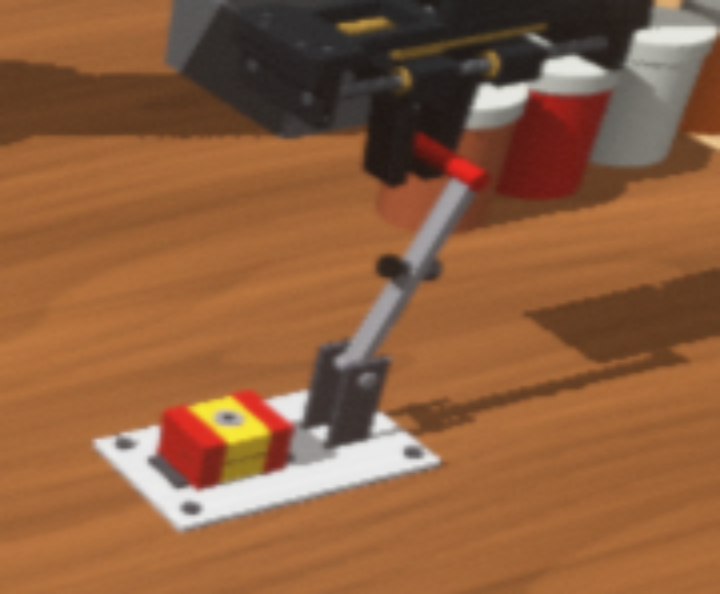

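>>> move_arm(turn=[[0,0,0],[0,0,0],[0,0,0],[0,0,0],[0,0,0],[0,0,0],[0,0,0],[0,0,0],[0,0,0],[0,0,0]], dp=[[0,0,0],[0,0,0],[0,0,0],[0,0,-0.5],[0,0,-1],[0,0,-1],[0,0,-1],[0,0.5,0],[0,1,0],[0,1,0]], jaw=[-0.2,-0.4,-0.4,-0.4,-0.4,-0.4,-0.4,-0.4,-0.4,-0.4])

```text
clock: 7.13
tool_pos: [0.4692, 0.3143, 0.2468]
eef_rot: [1.0, 0.0, -0.0, 0.0]
contact_force: [0.3, -0.1, 0.0]
opening: 0.701
```

Run:
```python
from h import *
snap('scene','s4'); s=r.get_state(); print(np.round(s['tool_pos'],4),np.round(s['contact_force'],1),s['opening'],np.round(s['q'],2))
cv2.imwrite('pics/s4c.png',cv2.resize(cv2.imread('pics/s4.png')[80:260,360:540],None,fx=4,fy=3.3))
```

```text
[0.4698 0.3063 0.2466] [-1.5 -5.  -1.1] 0.700622143972152 [-0.7   0.59  0.07  1.76 -0.05  0.8  -2.19]
```

View pics/s4c.png

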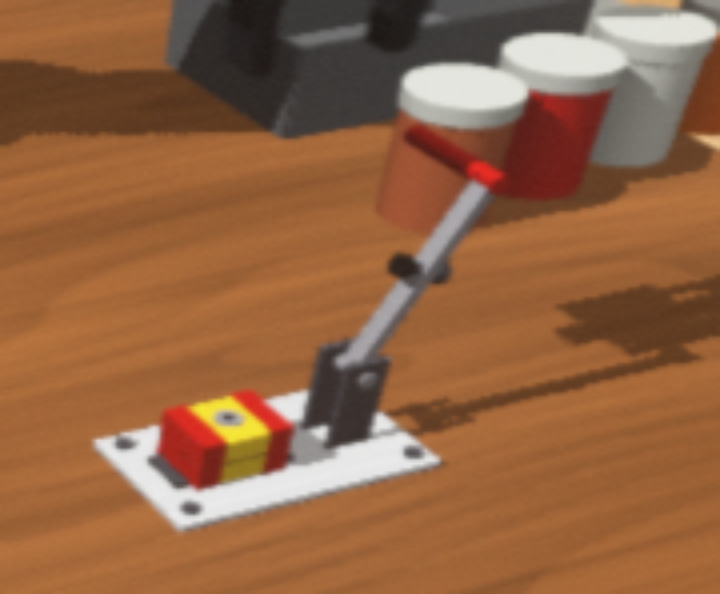

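Run:
```python
from h import *
for n in('s2','s3'):
    cv2.imwrite(f'pics/{n}d.png',cv2.resize(cv2.imread(f'pics/{n}.png')[0:200,240:500],None,fx=3,fy=3))
```

```text
(no output)
```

View pics/s2d.png

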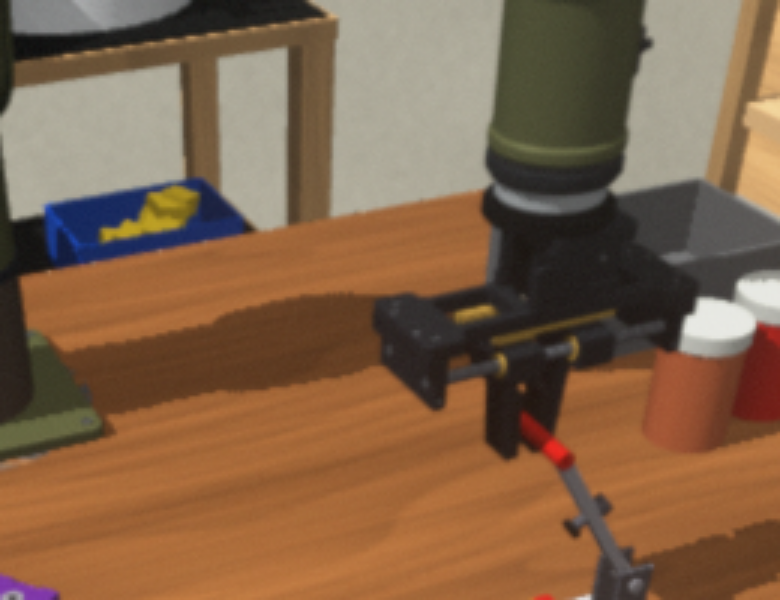

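>>> move_arm(turn=[[0,0,0],[0,0,0],[0,0,-0.0192],[0,0,-0.0192],[0,0,-0.0192],[0,0,-0.0192],[0,0,-0.0192],[0,0,-0.0192],[0,0,-0.0192],[0,0,-0.0192]], dp=[[0.9,0.7,0],[0.9,0.7,0],[0,0,0],[0,0,0],[0,0,0],[0,0,0],[0,0,0],[0,0,0],[0,0,0],[0,0,0]], jaw=[-0.6,-0.6,-0.6,-0.6,-0.6,-0.6,-0.6,-0.6,-0.6,-0.6])

```text
clock: 8.02
tool_pos: [0.5142, 0.2789, 0.2463]
eef_rot: [0.885, 0.466, -0.001, 0.0]
contact_force: [-1.0, 0.7, 0.1]
opening: 0.803
```

>>> move_arm(turn=[[0,0,-0.0192],[0,0,-0.0192],[0,0,-0.0192],[0,0,-0.0192],[0,0,-0.0192],[0,0,0],[0,0,0]], dp=[[0,0,0],[0,0,0],[0,0,0],[0,0,0],[0,0,0],[0,0,0],[0,0,0]], jaw=[-0.4,-0.4,-0.4,-0.4,-0.4,-0.4,-0.4])

```text
clock: 8.6
tool_pos: [0.5145, 0.2792, 0.2463]
eef_rot: [0.71, 0.704, -0.001, -0.0]
contact_force: [0.4, -0.8, 0.7]
opening: 0.7
```

Run:
```python
from h import *
snap('wrist','w5'); snap('top','t5'); s=r.get_state(); print(np.round(s['tool_pos'],4),s['opening'],np.round(s['q'],2))
e=R.from_quat(s['eef_rot']).as_matrix(); print('yaw',np.degrees(np.arctan2(e[1,0],e[0,0])))
```

```text
[0.5147 0.2797 0.2466] 0.6939250634256022 [-0.34  0.65 -0.4   1.67  0.31  0.89 -0.88]
yaw 89.61524512261252
```

View pics/w5.png

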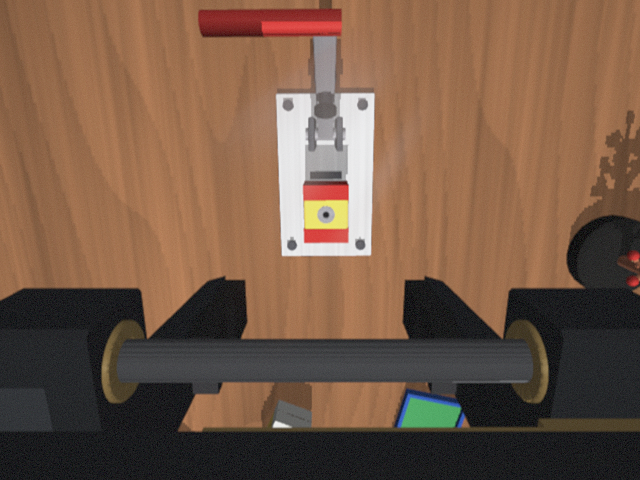

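Run:
```python
from h import *
def P(n,u,v,z): print(n,np.round(px2w('w5',u,v,z)*1000,1))
P('disc',326,214.5,.040)
for u,v in((304,182),(348,182),(349,242),(304,242)):P('m',u,v,.040)
```

```text
disc [516.9 269.2  40. ]
m [497.8 298.5  40. ]
m [536.4 298.2  40. ]
m [537.7 243.5  40. ]
m [496.7 243.8  40. ]
```

>>> move_arm(turn=[[0,0,0],[0,0,0],[0,0,0],[0,0,0],[0,0,0],[0,0,0],[0,0,0],[0,0,0],[0,0,0],[0,0,0]], dp=[[-0.43,0.07,0],[0,0,1],[0,0,1],[0,0,1],[0,0,1],[0,0,1],[0,0,1],[0,0,1],[0,0,1],[0,0,0.8]], jaw=[-0.4,-0.4,-0.4,-0.4,-0.4,-0.4,-0.4,-0.4,-0.4,-0.4])

```text
clock: 9.53
tool_pos: [0.5163, 0.2682, 0.0253]
eef_rot: [0.709, 0.705, -0.001, 0.0]
contact_force: [0.1, -0.5, 0.2]
opening: 0.701
```

>>> move_arm(turn=[[0,0,0],[0,0,0],[0,0,0],[0,0,0],[0,0,0],[0,0,0],[0,0,0],[0,0,0]], dp=[[0,0,0.5],[0,0,0],[0,0,0],[0,0,0],[0,0,0],[0,0,0],[0,0,0],[0,0,0]], jaw=[-0.4,-0.4,0.5,1,1,1,1,1], newtons=20)

```text
clock: 10.2
tool_pos: [0.5173, 0.27, 0.0158]
eef_rot: [0.708, 0.706, 0.001, 0.0]
contact_force: [-1.2, -0.9, 5.6]
opening: 0.451
```

Run:
```python
from h import *
snap('scene','s6'); s=r.get_state(); print(np.round(s['tool_pos'],4),np.round(s['contact_force'],1),s['opening'],np.round(s['q'],2))
cv2.imwrite('pics/s6c.png',cv2.resize(cv2.imread('pics/s6.png')[100:260,350:530],None,fx=4,fy=3.7))
```

```text
[0.5173 0.27   0.0158] [-0.6  0.1  6. ] 0.45359177685628943 [-0.43  0.97 -0.22  1.82  0.49  0.4  -1.02]
```

View pics/s6c.png

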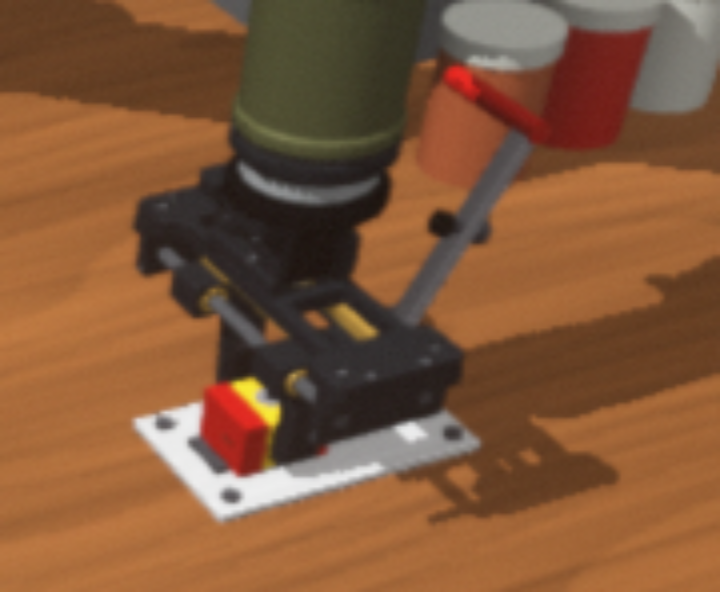

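>>> move_arm(turn=[[0,0,0],[0,0,0],[0,0,0],[0,0,0],[0,0,0],[0,0,0],[0,0,0],[0,0,0],[0,0,0]], dp=[[0,0,-0.2],[0,0,-0.4],[0,0,-0.6],[0,0,-1],[0,0,-1],[0,0,-1],[0,0,-0.6],[0,0,0],[0,0,0]], jaw=[1,1,1,1,1,1,1,1,1])

```text
clock: 11.0
tool_pos: [0.5169, 0.2697, 0.1354]
eef_rot: [0.708, 0.706, 0.001, 0.0]
contact_force: [-0.3, -0.5, -1.2]
opening: 0.452
```

Run:
```python
from h import *
snap('scene','s7'); s=r.get_state(); print(np.round(s['tool_pos'],4),np.round(s['contact_force'],1),s['opening'],np.round(s['q'],2))
cv2.imwrite('pics/s7c.png',cv2.resize(cv2.imread('pics/s7.png')[80:260,350:530],None,fx=4,fy=3.3))
```

```text
[0.5163 0.2692 0.1343] [ 0.2 -0.3 -1.9] 0.4514012762808581 [-0.37  0.79 -0.34  1.78  0.41  0.64 -0.94]
```

View pics/s7c.png

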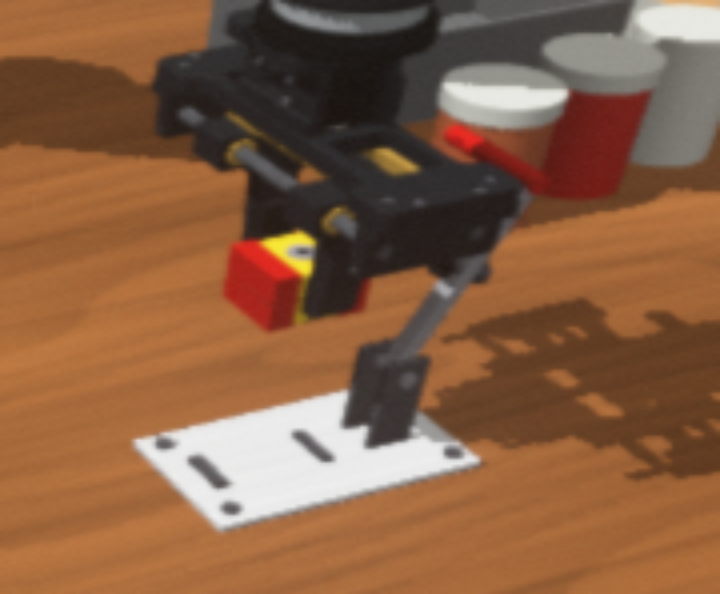

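>>> move_arm(turn=[[0,0,0],[0,0,0],[0,0,0],[0,0,0],[0,0,0],[0,0,0],[0,0,0],[0,0,0],[0,0,0],[0,0,0]], dp=[[-0.5,0.2,0],[-1,0.2,0],[-1,0.2,0],[-1,0.2,0],[-1,0.2,0],[-1,0.2,0],[-1,0.2,0],[-1,0.2,0],[-1,0.2,0],[-1,0.2,0]], jaw=[1,1,1,1,1,1,1,1,1,1])

```text
clock: 11.88
tool_pos: [0.5648, 0.0291, 0.133]
eef_rot: [0.709, 0.706, -0.002, -0.001]
contact_force: [-0.0, 0.1, -0.2]
opening: 0.454
```

>>> move_arm(turn=[[0,0,0],[0,0,0],[0,0,0],[0,0,0],[0,0,0],[0,0,0],[0,0,0],[0,0,0.0178],[0,0,0.0178],[0,0,0]], dp=[[-1,0.2,0],[-1,0.2,0],[-1,0.2,0],[-1,0.2,0],[-1,0.2,0],[-0.8,0.1,0],[-0.4,0,0],[0,0,0],[0,0,0],[0,0,0]], jaw=[1,1,1,1,1,1,1,1,1,1])

```text
clock: 12.72
tool_pos: [0.5917, -0.1232, 0.1335]
eef_rot: [0.784, 0.621, -0.001, -0.001]
contact_force: [0.4, -0.4, 0.2]
opening: 0.452
```

Run:
```python
from h import *
snap('wrist','w8'); snap('top','t8'); s=r.get_state(); print(np.round(s['tool_pos'],4),s['opening'],np.round(s['q'],2))
e=R.from_quat(s['eef_rot']).as_matrix(); print('yaw',np.degrees(np.arctan2(e[1,0],e[0,0])))
```

```text
[ 0.592  -0.1227  0.1338] 0.4505448298677235 [ 0.33  0.82 -0.37  1.71  0.42  0.69 -0.48]
yaw 77.22369067747661
```

View pics/w8.png

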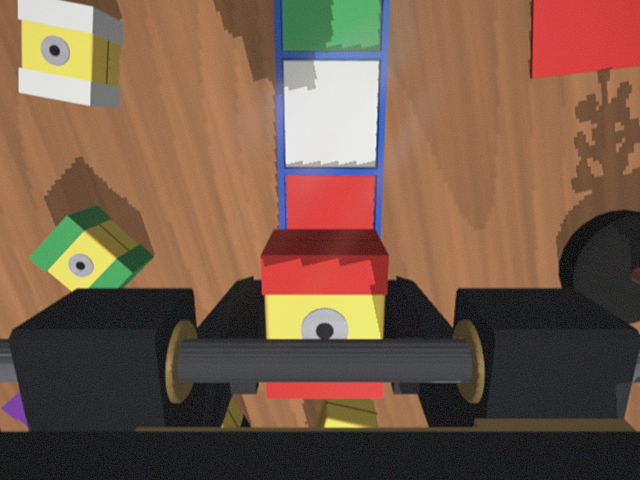

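Run:
```python
from h import *
def P(u,v,z): return px2w('w8',u,v,z)*1000
w=[P(*q,6e-3) for q in((285,60),(380,61),(378,166),(284,167))]; c=np.mean(w,0); print(np.round(w,1),c)
d=(w[0]+w[1]-w[2]-w[3])[:2]; yaw=np.degrees(np.arctan2(d[1],d[0])); print('yaw',yaw)
u=d/np.hypot(*d); print('red',c[:2]-72*u,'green',c[:2]+72*u)
print('green disc',P(80.5,265.5,.034),'white disc',P(55,50.5,.034))
gp=[P(*q,.034) for q in((97,207),(153,255),(30,256))];print(np.round(gp))
```

```text
[[593.1 -13.8   6. ]
 [651.4 -28.1   6. ]
 [637.4 -92.2   6. ]
 [575.5 -78.4   6. ]] [614.34058397 -53.1149464    6.        ]
yaw 76.20206642714508
red [ 597.16869682 -123.03723391] green [631.51247111  16.80734112]
green disc [ 434.8998309  -107.50058642   34.        ] white disc [469.51141314  15.94250916  34.        ]
[[ 459.  -74.   34.]
 [ 483. -111.   34.]
 [ 406.  -94.   34.]]
```

>>> move_arm(turn=[[0,0,0],[0,0,0],[0,0,0],[0,0,0],[0,0,0],[0,0,0],[0,0,0],[0,0,0]], dp=[[0.03,0.16,0],[0,0,1],[0,0,1],[0,0,1],[0,0,1],[0,0,0.5],[0,0,0.18],[0,0,0]], jaw=[1,1,1,1,1,1,1,1])

```text
clock: 13.48
tool_pos: [0.5962, -0.1228, 0.017]
eef_rot: [0.782, 0.623, -0.001, -0.001]
contact_force: [-0.3, 0.3, 0.1]
opening: 0.452
```

Run:
```python
from h import *
snap('scene','s9'); s=r.get_state(); print(np.round(s['tool_pos'],4),np.round(s['contact_force'],1),s['opening'])
cv2.imwrite('pics/s9c.png',cv2.resize(cv2.imread('pics/s9.png')[200:360,180:380],None,fx=4,fy=3.7))
```

```text
[ 0.5972 -0.123   0.0178] [-0.8 -0.7 -0.1] 0.45654704008492386
```

View pics/s9c.png

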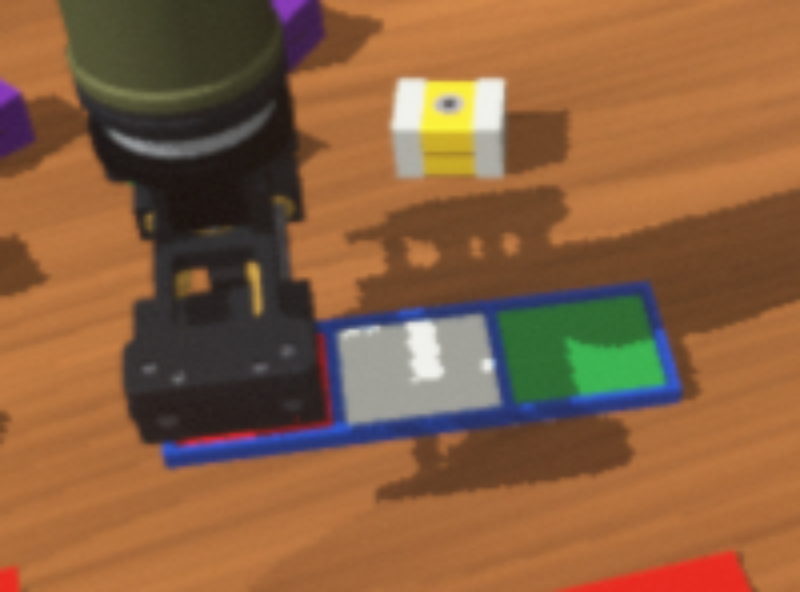

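>>> move_arm(turn=[[0,0,0],[0,0,0],[0,0,0],[0,0,0],[0,0,0],[0,0,0],[0,0,0],[0,0,0],[0,0,0],[0,0,0]], dp=[[0,0,0.05],[0,0,0],[0,0,0],[0,0,0],[0,0,0],[0,0,-0.4],[0,0,-1],[0,0,-1],[0,0,-1],[0,0,-1]], jaw=[1,1,0,-0.4,-0.4,-0.4,-0.4,-0.4,-0.4,-0.4])

```text
clock: 14.37
tool_pos: [0.5967, -0.1233, 0.1282]
eef_rot: [0.783, 0.623, 0.0, 0.0]
contact_force: [0.6, -0.6, -0.2]
opening: 0.698
```

>>> move_arm(turn=[[0,0,0],[0,0,0],[0,0,0],[0,0,0],[0,0,0],[0,0,0]], dp=[[0,0,-1],[0,0,-1],[-0.5,-1,-1],[-0.5,-1,-1],[0,-1,-0.5],[0,0,0]], jaw=[-0.4,-0.4,-0.4,-0.4,-0.4,-0.4])

```text
clock: 14.87
tool_pos: [0.5145, -0.131, 0.2421]
eef_rot: [0.783, 0.622, -0.001, 0.001]
contact_force: [-0.8, 1.1, -0.5]
opening: 0.697
```

Run:
```python
from h import *
snap('wrist','w10'); s=r.get_state(); print(np.round(s['tool_pos'],4),np.round(s['contact_force'],1),s['opening'],np.round(s['q'],2))
e=R.from_quat(s['eef_rot']).as_matrix(); print('yaw',np.degrees(np.arctan2(e[1,0],e[0,0])))
```

```text
[ 0.5167 -0.131   0.241 ] [-0.3 -0.1 -0.4] 0.6936747263864275 [ 0.44  0.59 -0.45  1.83  0.35  0.79 -0.42]
yaw 76.98479879957802
```

View pics/w10.png

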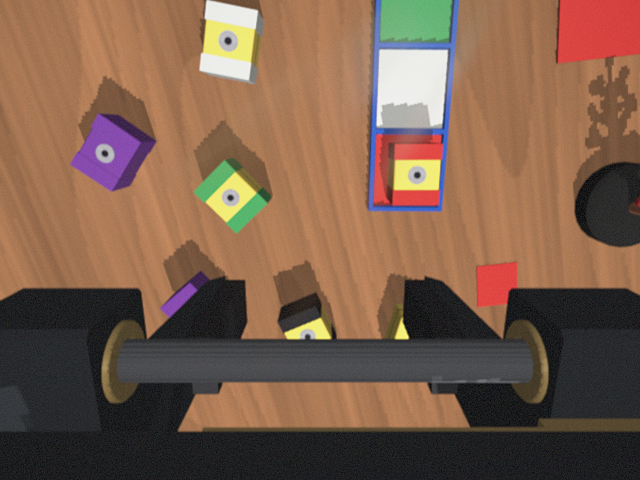

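Run:
```python
from h import *
def P(u,v,z): return np.round(px2w('w10',u,v,z)*1000,1)
print('red disc',P(417,175,.040),'green',P(230.5,197.5,.034),'white',P(228,40.5,.034))
# green top corners
im=cv2.imread('pics/w10.png'); cv2.imwrite('pics/w10c.png',cv2.resize(im[140:250,180:460],None,fx=2.8,fy=2.8,interpolation=cv2.INTER_CUBIC)); cv2.imwrite('pics/w10d.png',cv2.resize(im[145:245,180:290],None,fx=6,fy=6,interpolation=cv2.INTER_CUBIC))
```

```text
red disc [ 599.8 -124.3   40. ] green [ 436.  -107.4   34. ] white [470.5  16.   34. ]
```

View pics/w10d.png

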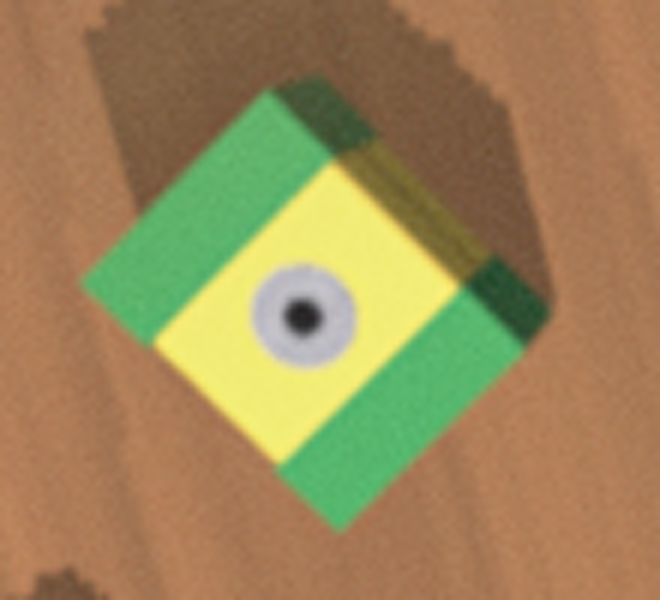

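View pics/w10c.png

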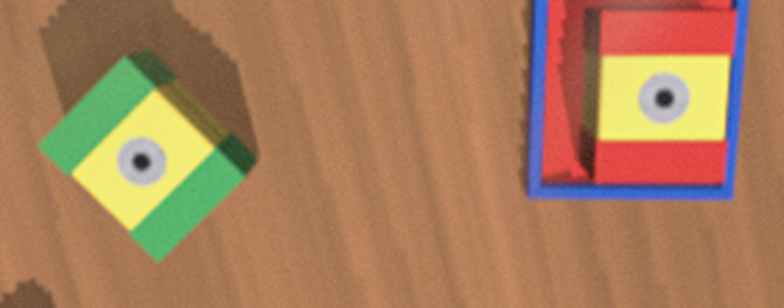

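Run:
```python
from h import *
def P(u,v,z): return px2w('w10',u,v,z)*1000
def g(u,v): return 180+u/6-.42,145+v/6-.42
w=[P(*g(*q),.034) for q in((268,90),(80,280),(340,532),(525,347))]
print(np.round(w,1),np.mean(w,0).round(1))
L=(w[0]+w[1]-w[2]-w[3]); S=(w[0]+w[3]-w[1]-w[2]); print(np.degrees(np.arctan2(L[1],L[0])),np.degrees(np.arctan2(S[1],S[0])))
e=[P(*q,.010) for q in((369,210),(441,210),(374,131),(447,131))]; print(np.round(e,1))
a=(e[0]+e[1])/2; print('caddy end mid',a)
u=np.array([np.cos(np.radians(76.4)),np.sin(np.radians(76.4))]); print('red pad',a[:2]+38*u)
```

```text
[[ 440.2  -74.2   34. ]
 [ 405.2  -94.5   34. ]
 [ 431.7 -140.1   34. ]
 [ 466.5 -119.    34. ]] [ 435.9 -106.9   34. ]
120.319742335264 30.65485104288689
[[ 555.3 -151.7   10. ]
 [ 622.5 -167.3   10. ]
 [ 574.3  -80.9   10. ]
 [ 639.1  -95.9   10. ]]
caddy end mid [ 588.92165418 -159.49334701   10.        ]
red pad [ 597.85705448 -122.55882899]
```

>>> move_arm(turn=[[0,0,-0.0173],[0,0,-0.0173],[0,0,-0.0173],[0,0,-0.0173],[0,0,-0.0173],[0,0,-0.0173],[0,0,-0.0173],[0,0,0],[0,0,0],[0,0,0]], dp=[[0,0,0],[0,0,0],[0,0,0],[0,0,0],[0,0,0],[0,0,0],[0,0,0],[0.83,-0.77,1],[0.83,-0.77,1],[0.82,-0.78,1]], jaw=[-0.5,-0.5,-0.5,-0.5,-0.5,-0.5,-0.5,-0.5,-0.5,-0.5])

```text
clock: 15.75
tool_pos: [0.4369, -0.1064, 0.1629]
eef_rot: [0.496, 0.868, 0.001, 0.0]
contact_force: [1.1, -1.2, -1.0]
opening: 0.747
```

Run:
```python
from h import *
snap('wrist','w11'); s=r.get_state(); print(np.round(s['tool_pos'],4),np.round(s['contact_force'],1),s['opening'],np.round(s['q'],2))
e=R.from_quat(s['eef_rot']).as_matrix(); print('yaw',np.degrees(np.arctan2(e[1,0],e[0,0])))
```

```text
[ 0.425  -0.1049  0.1589] [-7.3  0.2 -1.6] 0.7506637121712426 [ 0.48  0.65 -0.54  2.16  0.68  0.52 -0.04]
yaw 120.76853505850066
```

View pics/w11.png

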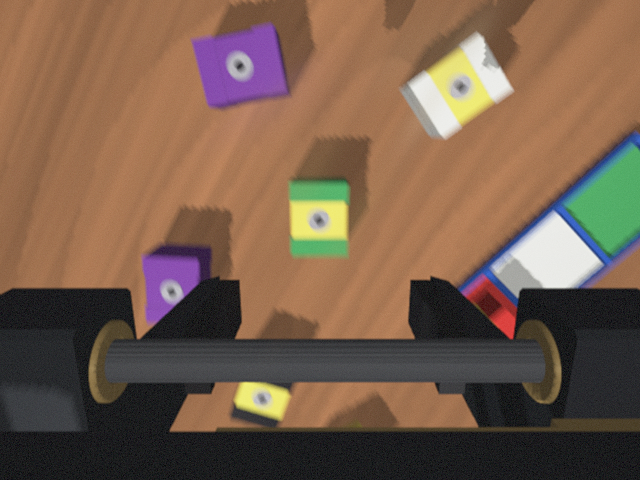

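>>> move_arm(turn=[[0,0,0],[0,0,0],[0,0,0]], dp=[[0,0,0],[0,0,0],[0,0,0]], jaw=[-0.5,-0.5,-0.5])

```text
clock: 16.05
tool_pos: [0.4393, -0.1069, 0.1642]
eef_rot: [0.496, 0.868, 0.001, 0.002]
contact_force: [0.4, -0.1, 0.3]
opening: 0.748
```

Run:
```python
from h import *
snap('wrist','w12'); s=r.get_state(); print(np.round(s['tool_pos'],4),np.round(s['contact_force'],1),s['opening'],np.round(s['q'],2))
e=R.from_quat(s['eef_rot']).as_matrix(); print('yaw',np.degrees(np.arctan2(e[1,0],e[0,0])))
im=cv2.imread('pics/w12.png'); hsv=cv2.cvtColor(im,cv2.COLOR_BGR2HSV)
cv2.imwrite('pics/w12c.png',cv2.resize(im[140:280,240:400],None,fx=4,fy=4))
```

```text
[ 0.4394 -0.1069  0.1644] [ 1.2 -0.2  0.7] 0.7527016892776281 [ 0.48  0.65 -0.54  2.14  0.67  0.53 -0.04]
yaw 120.545023810791
```

View pics/w12c.png

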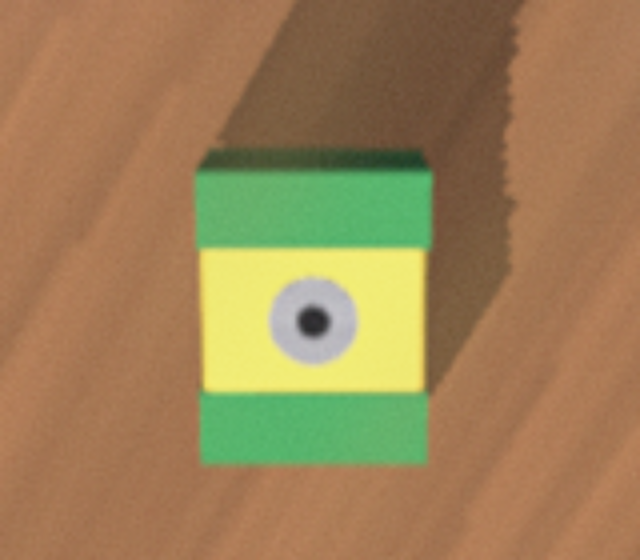

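Run:
```python
from h import *
p=px2w('w12',318,220,.034)
z=np.load('pics/w12.npz'); e=R.from_quat(z['rot']).as_matrix()
print(p*1000, 'tool-frame delta units', e.T@(np.array([p[0],p[1],.0105])-z['pos'])/.025)
```

```text
[ 435.67119735 -107.2778753    34.        ] tool-frame delta units [ 0.07053703 -0.15486367  6.14856387]
```

>>> move_arm(turn=[[0,0,0],[0,0,0],[0,0,0],[0,0,0],[0,0,0],[0,0,0],[0,0,0],[0,0,0],[0,0,0]], dp=[[0.07,-0.15,0.5],[0,0,1],[0,0,1],[0,0,1],[0,0,1],[0,0,1],[0,0,0.4],[0,0,0.25],[0,0,0]], jaw=[-0.5,-0.5,-0.5,-0.5,-0.5,-0.5,-0.5,-0.5,-0.5])

```text
clock: 16.85
tool_pos: [0.437, -0.1085, 0.0195]
eef_rot: [0.495, 0.869, -0.0, 0.002]
contact_force: [-0.4, -0.6, -0.9]
opening: 0.75
```

>>> move_arm(turn=[[0,0,0],[0,0,0],[0,0,0],[0,0,0],[0,0,0],[0,0,0]], dp=[[0,0,0],[0,0,0],[0,0,0],[0,0,0],[0,0,0],[0,0,0]], jaw=[0.5,1,1,1,1,1], newtons=20)

```text
clock: 17.35
tool_pos: [0.4353, -0.1087, 0.0208]
eef_rot: [0.496, 0.868, -0.0, 0.001]
contact_force: [0.2, 0.3, 4.8]
opening: 0.448
```

>>> move_arm(turn=[[0,0,0],[0,0,0],[0,0,0],[0,0,0],[0,0,0],[0,0,0]], dp=[[0,0,0],[0,0,0],[0,0,0.2],[0,0,0.2],[0,0,0],[0,0,0]], jaw=[0,-0.4,-0.4,-0.4,-0.4,-0.4])

```text
clock: 17.85
tool_pos: [0.4344, -0.1085, 0.0101]
eef_rot: [0.496, 0.868, -0.001, 0.0]
contact_force: [0.0, -0.2, 0.7]
opening: 0.702
```

Run:
```python
from h import *
s=r.get_state(); print(np.round(s['tool_pos'],4),np.round(s['contact_force'],1),s['opening'],np.round(s['q'],2))
```

```text
[ 0.4344 -0.1085  0.0101] [ 0.  -0.2  0.7] 0.7024270799220794 [ 0.25  0.94 -0.18  2.22  1.64  0.15 -0.96]
```

>>> move_arm(turn=[[0,0,0],[0,0,0],[0,0,0],[0,0,0],[0,0,0],[0,0,0],[0,0,0],[0,0,0],[0,0,0]], dp=[[0,0,0],[0,0,0],[0,0,0],[0,0,0],[0,0,0],[0,0,-0.3],[0,0,-0.6],[0,0,-0.9],[0,0,-0.9]], jaw=[0.5,1,1,1,1,1,1,1,1], newtons=20)

```text
clock: 18.6
tool_pos: [0.4347, -0.1085, 0.0701]
eef_rot: [0.495, 0.869, -0.002, 0.001]
contact_force: [1.3, -0.4, -1.4]
opening: 0.455
```

Run:
```python
from h import *
s=r.get_state(); print(np.round(s['tool_pos'],4),np.round(s['eef_rot'],3),np.round(s['contact_force'],1),s['opening'],np.round(s['q'],2))
snap('wrist','w13')
```

```text
[ 0.4347 -0.1085  0.0701] [ 0.495  0.869 -0.002  0.001] [ 1.3 -0.4 -1.4] 0.45464655600013076 [ 0.36  0.82 -0.36  2.21  1.07  0.3  -0.41]
```

View pics/w13.png

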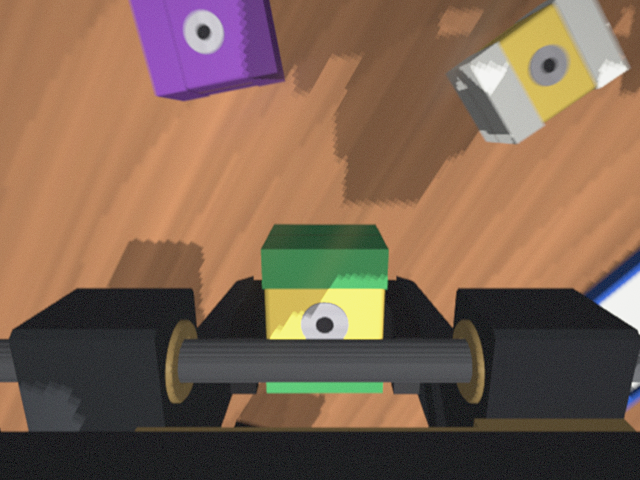

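>>> move_arm(turn=[[0,0,0],[0,0,0],[0,0,0],[0,0,0.0175],[0,0,0.0175],[0,0,0.0175],[0,0,0.0175],[0,0,0.0175],[0,0,0.0175],[0,0,0.0172]], dp=[[0,0,-0.8],[0,0,-0.8],[0,0,-0.8],[0,0,0],[0,0,0],[0,0,0],[0,0,0],[0,0,0],[0,0,0],[0,0,0]], jaw=[1,1,1,1,1,1,1,1,1,1])

```text
clock: 19.48
tool_pos: [0.4353, -0.109, 0.1298]
eef_rot: [0.787, 0.617, -0.0, 0.003]
contact_force: [0.3, 0.7, -1.5]
opening: 0.452
```

>>> move_arm(turn=[[0,0,0],[0,0,0],[0,0,0],[0,0,0],[0,0,0],[0,0,0],[0,0,0],[0,0,0],[0,0,0],[0,0,0]], dp=[[0.5,0.5,0],[0.9,0.85,0],[0.95,0.9,0],[0.95,0.9,0],[0.95,0.9,0],[0.95,0.9,0],[0.7,0.7,0],[0.5,0.5,0],[0.3,0.3,0],[0,0,0]], jaw=[1,1,1,1,1,1,1,1,1,1])

```text
clock: 20.32
tool_pos: [0.633, 0.0186, 0.1296]
eef_rot: [0.785, 0.62, 0.001, 0.003]
contact_force: [0.0, 0.5, -1.4]
opening: 0.452
```

Run:
```python
from h import *
snap('wrist','w14'); s=r.get_state(); print(np.round(s['tool_pos'],4),np.round(s['contact_force'],1),s['opening'],np.round(s['q'],2))
e=R.from_quat(s['eef_rot']).as_matrix(); print('yaw',np.degrees(np.arctan2(e[1,0],e[0,0])))
print(e.T@(np.array([.6305,.017,.0120+.0055])-s['tool_pos'])/.025)
```

```text
[0.6314 0.0171 0.1294] [ 0.3 -0.8 -0.3] 0.4509936762308254 [ 0.13  0.86 -0.44  1.63  0.5   0.76 -0.77]
yaw 76.58518733306806
[ 1.42335946e-03 -5.26680372e-02  4.47573411e+00]
```

View pics/w14.png

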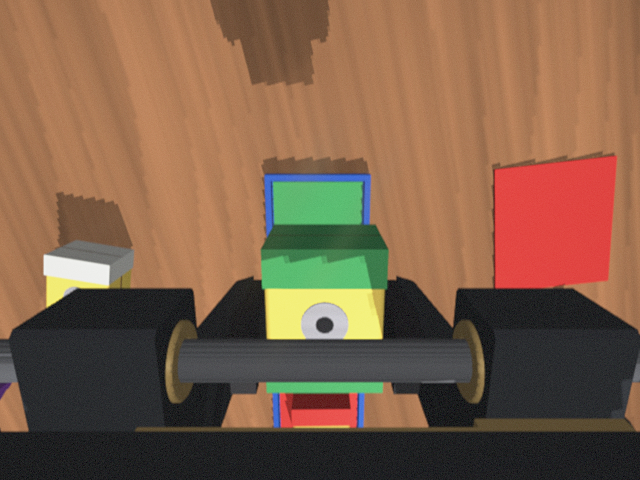

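Run:
```python
from h import *
f='w14'
a=px2w(f,264,174,.010);b=px2w(f,370,174,.010); print(a,b,np.linalg.norm(a-b))
u=np.array([.232,.973]); print('green',((a+b)/2)[:2]-38*u/1000)
for z,col in((.130,.034),): pass
# held mould disc z = tcp-10mm... +34
print('held disc',px2w(f,325,324,.1294-.010+.034))
# project predicted
print(w2px('top0',[.6305,.017,.006]), w2px('top0',[.628,.017,.006]))
im=cv2.imread('pics/top0.png'); hsv=cv2.cvtColor(im,cv2.COLOR_BGR2HSV)
for n,lo,hi,box in(('g',(50,100,50),(75,255,255),(300,190,360,250)),('r',(0,200,120),(5,255,255),(365,205,420,260)),('w',(0,0,180),(180,40,255),(340,205,380,250))):
    m=cv2.inRange(hsv,lo,hi); M=np.zeros_like(m); x0,y0,x1,y1=box; M[y0:y1,x0:x1]=m[y0:y1,x0:x1]
    rc=cv2.minAreaRect(cv2.findNonZero(M)); print(n,rc,px2w('top0',*rc[0],.006))
```

```text
[0.60492231 0.06229076 0.01      ] [0.67270755 0.04608168 0.01      ] 0.06969628307563212
green [0.62999893 0.01721222]
held disc [0.63481891 0.01995606 0.1534    ]
[330.82767722 218.76183452] [330.84446523 219.77618448]
g ((330.5176696777344, 219.67056274414062), (26.248586654663086, 23.428491592407227), 12.528807640075684) [0.62826573 0.01778097 0.006     ]
r ((389.3411560058594, 232.96469116210938), (26.031658172607422, 22.126909255981445), 12.528807640075684) [ 0.59460348 -0.12266537  0.006     ]
w ((359.5705871582031, 226.18234252929688), (26.573984146118164, 24.187747955322266), 12.528807640075684) [ 0.61175143 -0.05167872  0.006     ]
```

>>> move_arm(turn=[[0,0,0],[0,0,0],[0,0,0],[0,0,0],[0,0,0],[0,0,0],[0,0,0],[0,0,0],[0,0,0]], dp=[[0,-0.12,0],[0,0,1],[0,0,1],[0,0,1],[0,0,0.8],[0,0,0.5],[0,0,0.2],[0,0,0],[0,0,0]], jaw=[1,1,1,1,1,1,1,1,1])

```text
clock: 21.12
tool_pos: [0.6288, 0.0164, 0.0183]
eef_rot: [0.785, 0.619, 0.0, 0.003]
contact_force: [0.8, 0.7, -0.4]
opening: 0.452
```

>>> move_arm(turn=[[0,0,0],[0,0,0],[0,0,0],[0,0,0],[0,0,0],[0,0,0],[0,0,0],[0,0,0],[0,0,0],[0,0,0]], dp=[[0,0,0.07],[0,0,0],[0,0,0],[0,0,0],[0,0,0],[0,0,-0.4],[0,0,-1],[0,0,-1],[0,0,-1],[0,0,-1]], jaw=[1,1,0,-0.4,-0.4,-0.4,-0.4,-0.4,-0.4,-0.4])

```text
clock: 21.95
tool_pos: [0.6283, 0.0173, 0.1278]
eef_rot: [0.785, 0.619, 0.0, 0.003]
contact_force: [1.2, -0.4, 0.2]
opening: 0.7
```

>>> move_arm(turn=[[0,0,0],[0,0,0],[0,0,0],[0,0,0],[0,0,0],[0,0,0],[0,0,0],[0,0,0],[0,0,0]], dp=[[0,0,-0.8],[-0.7,-1,0],[-0.7,-1,0],[-0.7,-1,0],[-0.7,-1,0],[0,-1,0],[0,-0.5,0],[0,0,0],[0,0,0]], jaw=[-0.4,-0.4,-0.4,-0.4,-0.4,-0.4,-0.4,-0.4,-0.4])

```text
clock: 22.7
tool_pos: [0.479, -0.0186, 0.1463]
eef_rot: [0.785, 0.62, 0.001, 0.003]
contact_force: [1.1, 0.3, 0.1]
opening: 0.701
```

Run:
```python
from h import *
snap('wrist','w15'); s=r.get_state(); print(np.round(s['tool_pos'],4),np.round(s['contact_force'],1),s['opening'],np.round(s['q'],2))
e=R.from_quat(s['eef_rot']).as_matrix(); print('yaw',np.degrees(np.arctan2(e[1,0],e[0,0])))
```

```text
[ 0.48   -0.0186  0.1462] [0.4 0.1 0.7] 0.7032789935193333 [ 0.19  0.68 -0.39  2.08  0.57  0.48 -0.87]
yaw 76.54051012564663
```

View pics/w15.png

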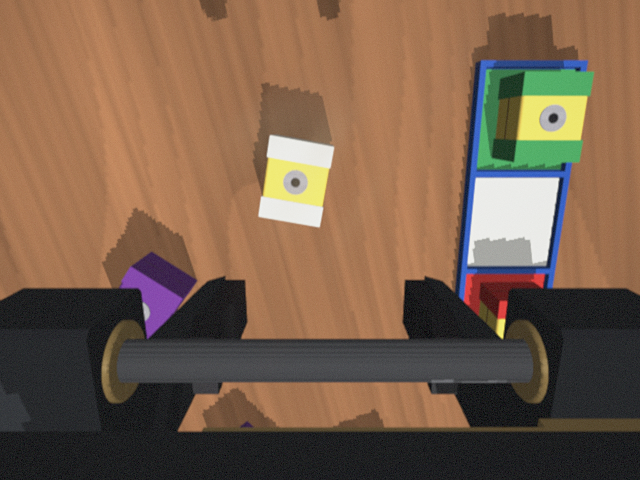

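Run:
```python
from h import *
f='w15'
w=np.array([px2w(f,*q,.034) for q in((270,135),(333.5,147),(321,227),(258.5,216))])
p=px2w(f,295.5,182.5,.034); print(w.round(4),w.mean(0),p)
L=w[0]+w[1]-w[2]-w[3]; S=w[1]+w[2]-w[0]-w[3]; print([np.degrees(np.arctan2(v[1],v[0])) for v in(L,S)])
print('green disc',px2w(f,553,118,.040))
s=r.get_state(); yaw=np.radians(67.5)
ex=np.array([np.cos(yaw),np.sin(yaw),0]);ey=np.array([np.sin(yaw),-np.cos(yaw),0])
d=np.array([p[0]-.001,p[1],.0105])-s['tool_pos']; print(d@ex/.025,d@ey/.025,-d[2]/.025)
```

```text
[[ 4.622e-01  4.790e-02  3.400e-02]
 [ 4.990e-01  3.150e-02  3.400e-02]
 [ 4.792e-01 -1.700e-02  3.400e-02]
 [ 4.411e-01 -2.000e-04  3.400e-02]] [0.47039988 0.01555686 0.034     ] [0.47022649 0.01547339 0.034     ]
[np.float64(67.03664065490392), np.float64(-23.87247601750886)]
green disc [0.63210294 0.01758958 0.04      ]
1.0954049810901587 -0.9190045946117739 5.427745245626478
```

>>> move_arm(turn=[[0,0,0.0133],[0,0,0.0134],[0,0,0],[0,0,0],[0,0,0],[0,0,0],[0,0,0]], dp=[[0,0,0],[0,0,0],[0.55,-0.46,0],[0.55,-0.46,0],[0,0,0.5],[0,0,1],[0,0,0]], jaw=[-0.4,-0.4,-0.4,-0.4,-0.4,-0.4,-0.4])

```text
clock: 23.33
tool_pos: [0.4684, 0.0158, 0.1055]
eef_rot: [0.834, 0.552, -0.001, 0.002]
contact_force: [-1.5, -1.0, -0.5]
opening: 0.697
```

Run:
```python
from h import *
snap('wrist','w16'); s=r.get_state(); print(np.round(s['tool_pos'],4),np.round(s['contact_force'],1),s['opening'],np.round(s['q'],2))
e=R.from_quat(s['eef_rot']).as_matrix(); print('yaw',np.degrees(np.arctan2(e[1,0],e[0,0])))
```

```text
[0.4684 0.0155 0.1067] [ 0.2 -0.7  1. ] 0.6997601654028255 [ 0.02  0.74 -0.25  2.14  0.56  0.33 -1.11]
yaw 66.95270772205451
```

View pics/w16.png

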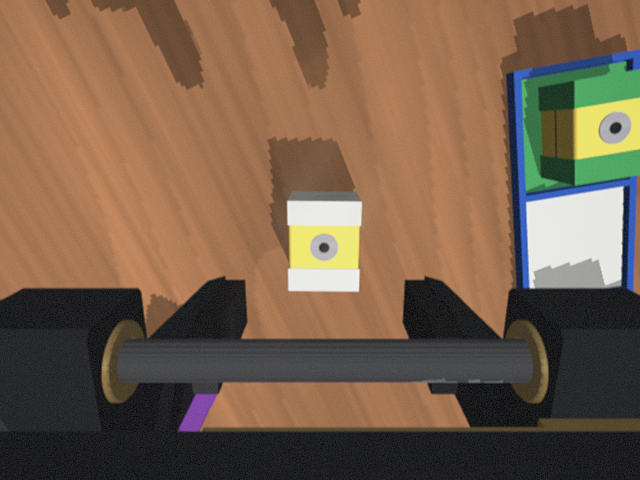

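>>> move_arm(turn=[[0,0,0],[0,0,0],[0,0,0],[0,0,0],[0,0,0],[0,0,0],[0,0,0]], dp=[[0,0,0.7],[0,0,0.7],[0,0,0.7],[0,0,0.7],[0,0,0.7],[0,0,0.34],[0,0,0]], jaw=[-0.4,-0.4,-0.4,-0.4,-0.4,-0.4,-0.4])

```text
clock: 23.97
tool_pos: [0.4692, 0.015, 0.0109]
eef_rot: [0.834, 0.551, 0.0, 0.003]
contact_force: [0.4, 0.1, -0.1]
opening: 0.703
```

>>> move_arm(turn=[[0,0,0],[0,0,0],[0,0,0],[0,0,0],[0,0,0],[0,0,0],[0,0,0],[0,0,0],[0,0,0],[0,0,0]], dp=[[0,0,0],[0,0,0],[0,0,0],[0,0,0],[0,0,0],[0,0,-0.3],[0,0,-0.6],[0,0,-0.9],[0,0,-1],[0,0,-1]], jaw=[0.5,1,1,1,1,1,1,1,1,1], newtons=20)

```text
clock: 24.8
tool_pos: [0.4674, 0.0151, 0.1082]
eef_rot: [0.834, 0.551, -0.0, 0.003]
contact_force: [0.6, -0.2, -0.7]
opening: 0.451
```

>>> move_arm(turn=[[0,0,0],[0,0,-0.0134],[0,0,-0.0134],[0,0,0],[0,0,0],[0,0,0],[0,0,0],[0,0,0],[0,0,0],[0,0,0]], dp=[[0,0,-1],[0,0,0],[0,0,0],[-0.2,1,0],[-0.2,1,0],[-0.2,1,0],[-0.2,1,0],[-0.2,1,0],[-0.2,0.8,0],[-0.1,0.4,0]], jaw=[1,1,1,1,1,1,1,1,1,1])

```text
clock: 25.63
tool_pos: [0.6131, -0.0545, 0.1331]
eef_rot: [0.786, 0.618, 0.0, 0.004]
contact_force: [0.2, 0.2, -1.4]
opening: 0.449
```

>>> move_arm(turn=[[0,0,0],[0,0,0]], dp=[[0,0,0],[0,0,0]], jaw=[1,1])

```text
clock: 25.8
tool_pos: [0.6104, -0.0524, 0.1327]
eef_rot: [0.785, 0.619, -0.0, 0.002]
contact_force: [-1.2, 0.0, -0.6]
opening: 0.448
```

Run:
```python
from h import *
snap('wrist','w17'); s=r.get_state(); print(np.round(s['tool_pos'],4),np.round(s['contact_force'],1),s['opening'],np.round(s['q'],2))
e=R.from_quat(s['eef_rot']).as_matrix(); print('yaw',np.degrees(np.arctan2(e[1,0],e[0,0])))
print(e.T@(np.array([.612,-.0525,.0175])-s['tool_pos'])/.025)
```

```text
[ 0.6099 -0.0517  0.1327] [-0.3 -0.3 -1. ] 0.45376745652456046 [ 0.28  0.84 -0.49  1.69  0.55  0.75 -0.72]
yaw 76.60158087600885
[0.00582393 0.07696164 4.60703614]
```

View pics/w17.png

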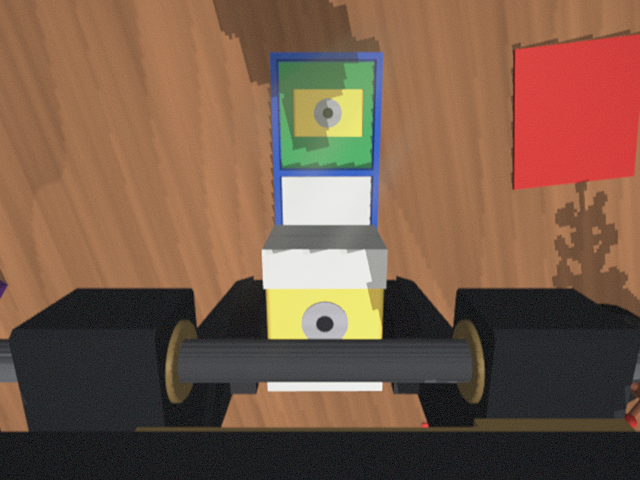

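>>> move_arm(turn=[[0,0,0],[0,0,0],[0,0,0],[0,0,0],[0,0,0],[0,0,0],[0,0,0],[0,0,0],[0,0,0]], dp=[[0,0.06,0.5],[0,0,1],[0,0,1],[0,0,1],[0,0,0.6],[0,0,0.3],[0,0,0.15],[0,0,0],[0,0,0]], jaw=[1,1,1,1,1,1,1,1,1])

```text
clock: 26.6
tool_pos: [0.613, -0.0523, 0.0194]
eef_rot: [0.785, 0.62, 0.0, 0.003]
contact_force: [-0.2, 0.2, -0.7]
opening: 0.453
```

>>> move_arm(turn=[[0,0,0],[0,0,0],[0,0,0],[0,0,0],[0,0,0],[0,0,0],[0,0,0],[0,0,0],[0,0,0],[0,0,0]], dp=[[0,0,0.1],[0,0,0],[0,0,0],[0,0,0],[0,0,0],[0,0,-0.4],[0,0,-1],[0,0,-1],[0,0,-1],[0,0,-1]], jaw=[1,1,0,-0.4,-0.4,-0.4,-0.4,-0.4,-0.4,-0.4])

```text
clock: 27.43
tool_pos: [0.6126, -0.0525, 0.128]
eef_rot: [0.785, 0.62, 0.0, 0.003]
contact_force: [0.4, -0.5, 1.2]
opening: 0.698
```

>>> move_arm(turn=[[0,0,0],[0,0,0],[0,0,0],[0,0,0],[0,0,0],[0,0,0],[0,0,0],[0,0,0],[0,0,0],[0,0,0]], dp=[[0,0,-1],[0,0,-1],[0,0,-1],[0,-1,-1],[0,-1,0],[0,-1,0],[0,-1,0],[0,-0.8,0],[0,0,0],[0,0,0]], jaw=[-0.4,-0.4,-0.4,-0.4,-0.4,-0.4,-0.4,-0.4,-0.4,-0.4])

```text
clock: 28.27
tool_pos: [0.4955, -0.0242, 0.2266]
eef_rot: [0.785, 0.62, 0.0, 0.003]
contact_force: [-0.1, 0.5, 0.1]
opening: 0.697
```

Run:
```python
from h import *
for n in('scene','top','wrist'): snap(n,n+'20')
s=r.get_state(); print(np.round(s['tool_pos'],4),np.round(s['contact_force'],1))
a=cv2.imread('pics/top20.png')[190:350,280:490]; cv2.imwrite('pics/f_t.png',cv2.resize(a,None,fx=3.7,fy=3.7,interpolation=cv2.INTER_CUBIC))
```

```text
[ 0.4971 -0.0244  0.2261] [ 0.5 -0.1 -0.5]
```

View pics/scene20.png

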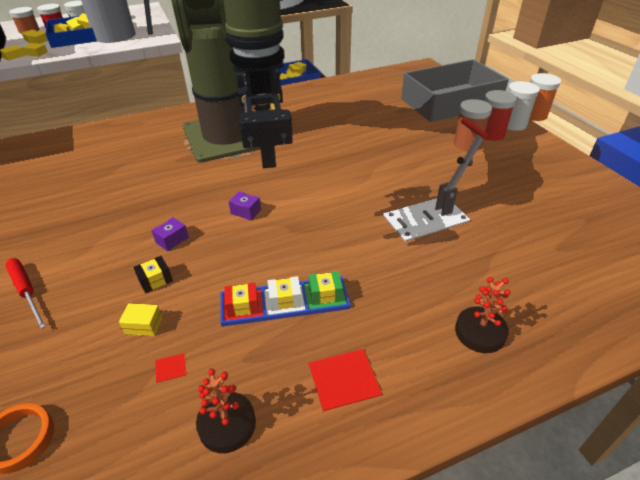

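View pics/f_t.png

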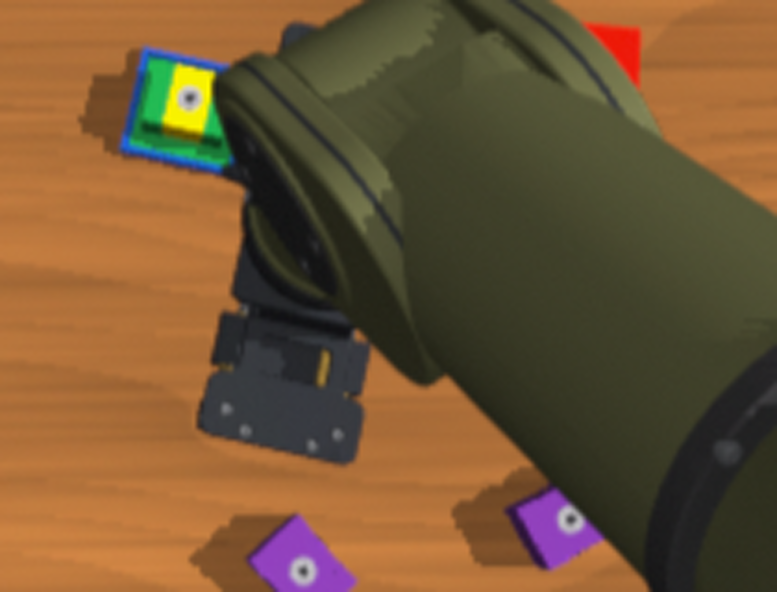

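View pics/wrist20.png

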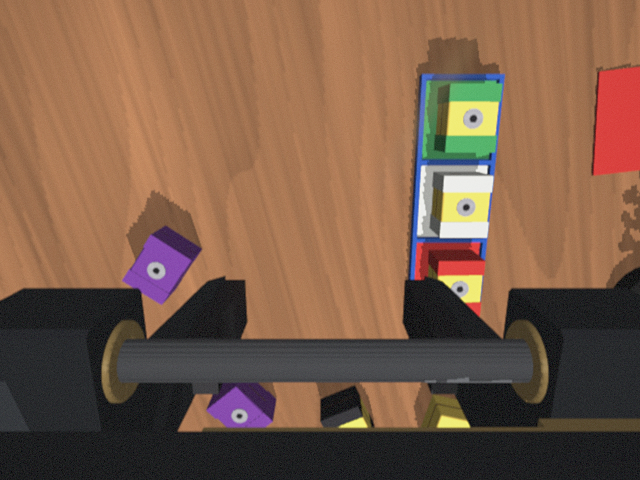

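Run:
```python
from h import *
a=cv2.imread('pics/scene20.png')[255:335,205:365]; cv2.imwrite('pics/f_s.png',cv2.resize(a,None,fx=5,fy=5,interpolation=cv2.INTER_CUBIC))
a=cv2.absdiff(cv2.imread('pics/scene20.png'),cv2.imread('pics/scene0.png')).max(2); print('black/yellow/purple diff px', (a[250:345,110:200]>40).sum(), (a[190:250,140:200]>40).sum())
```

```text
black/yellow/purple diff px 0 946
```

View pics/f_s.png

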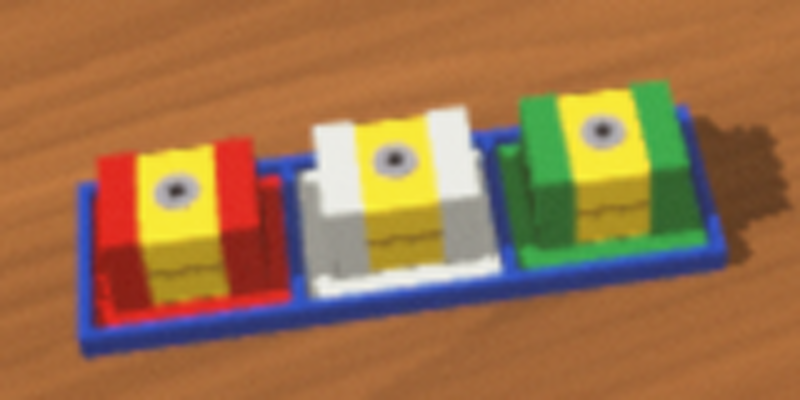

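Run:
```python
from h import *
for f in('scene0','scene20'):
    h=cv2.cvtColor(cv2.imread(f'pics/{f}.png'),cv2.COLOR_BGR2HSV); m=cv2.inRange(h,(125,80,30),(155,255,255))
    n,_,st,c=cv2.connectedComponentsWithStats(m); print(f,[(st[i].tolist(),c[i].round(1).tolist()) for i in range(1,n) if st[i][4]>100])
r.finish_job()
```

```text
scene0 [([229, 191, 32, 29, 613], [244.4, 205.4]), ([152, 217, 36, 34, 716], [169.9, 233.8])]
scene20 [([229, 191, 31, 29, 605], [244.5, 205.5]), ([152, 217, 36, 34, 716], [169.9, 233.8])]
the job is handed in; nothing more can be done
```

The job is done and handed in at about 28 s of the 106 s allowed. I flipped the clamp arm past upright, where it stays open. Then I put the red, green and white moulds into their matching caddy compartments, in that order.

- **Moulds:** the final scene and wrist pictures show all three flat, disc side up, on their own colour pads. The red and green discs measured within about 2–3 mm of their pad centres. I placed white the same way but did not measure it afterwards.
- **Clamp:** in the final scene picture the arm leans away from the empty fixture plate.
- **Black mould and yellow blank:** no pixels changed around either one between the first and last scene pictures.
- **Purple look-alikes:** they did not move. A plain picture difference flagged one of them, but the blob centres matched to 0.1 px, so I put that down to the arm's shadow.
- **Disagreements and fixes:**
  - The first grip on green was about 10 mm too high, so I released it and gripped lower before lifting.
  - The top and wrist cameras differed by 1–3 mm, and I used values between them.
  - In the last top view the arm hid the red and white compartments, so those two were checked only in the scene and wrist views.

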